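# Unlatch and open the sample pen that holds the red-capped jar

## Task

One of the two clear sample pens holds the jar with the red cap. Push down the yellow thumb lever on that pen's gate to lift the latch bar out of its catch, swing the gate towards you until it is at least 50 degrees open, and let go so that the bar drops level again. Leave the jar standing where it is, and leave the other pen (white-capped jar) latched.

Things in the scene. Friction and masses are not known exactly. Their poses are not given: they have to be found in the camera images.
- red_thumb (a point): centre of the yellow thumb lever on the gate of the red-capped jar's pen: block 14 mm thick (x, square to the gate), 36 long (y, along the gate), 18 high (z), 145 mm above the worktop; free on both sides, above and 45 mm below. y points from the gate's hinge to the latch post. The rocker's level pivot (parallel to x) is 45 mm off in +y; its 22 mm thick bracket begins at +35 mm.
- red_hinge (a point): point on that gate's upright hinge axis, at lever height, 80 mm from the level lever's centre in its -y direction. Frame of the fixed pen: x into the pen away from the robot, y along the shut gate towards the latch post, z up. The pen is a clear box 125 x 215 mm with a clear roof 93 mm high. The tall fixed microscope stands to the right of the pens, so come round in front of it
- red_latch (a joint): rocker angle: 0 = bar level in its catch, held by its own weight; grows as the thumb lever goes down and the bar rises, to 0.5 rad at the stop. The bar clears the catch's lip above about 0.25 rad (lever centre 11 mm lower; 18 mm at 0.41 rad). Under 2 N of push is enough; let go, the bar drops back to 0
- red_gate (a joint): gate angle: 0 = shut, grows as it swings towards the robot, counter-clockwise from above, to 1.75 rad at the stop. Latched, it gives about 0.03 rad; keep the lever down until it is 0.12 rad open, when the bar has passed the lip. Light hinge friction (0.05 N m): the gate stays where it is left
- white_latch (a joint): angle of the rocker of the other, like pen, which holds the white-capped jar; it must stay level (0)
- white_gate (a joint): angle of the other pen's gate; it must stay shut (0)
- red_jar: jar with a red screw cap, 48 mm wide, 70 mm high, standing loose inside the pen to be opened; origin at the centre of its underside

How it is judged:
By the outcome, as a careful person would: the job done as asked, in the order asked, and still so for the second after the job is handed in, with the robot touching nothing.
It also fails if it takes over 45 s, if anything falls off the work surface, if the arm or the gripper's body presses on something with over 40 N, if the wrist force passes 120 N, or if a joint passes its speed limit or range.

## Robot

A 7-joint arm with a two-finger parallel gripper is mounted at the origin on a cart in front of the work surface, level with it; the furniture and walls round the work are solid. World frame = base frame: x ahead of the robot, y to its left, z up, the work surface at z = 0. Lengths are in mm, angles in rad, forces in N, time in s.
With the tool pointing down it reaches from about 425 to 925 mm from the base axis. Payload 6.8 kg.
Tool frame: the origin (TCP) lies at the very end of the fingers, on their centre line; the grasp point (between the pads) lies 19 mm behind it; z points along the fingers, y is the line along which they close (so a half turn about z gives the same grasp; the last joint's range is limited). The gripper opens to 88 mm and grips with 3 to 60 N. Pads are 20 mm wide; open, the fingers measure 115 mm over their backs; the gripper's body (75 mm by 178 mm) begins 61 mm behind the grasp point.
Start: joints at [-1.216, 0.477, 0.022, 1.555, -0.011, 1.109, -0.083], TCP at [301.356, 604.013, 222.664] pointing down, gripper open.
Joint ranges: [-2.96, 2.96], [-0.34, 2.1], [-1.41, 1.46], [0.24, 2.44], [-1.37, 4.51], [0.17, 1.92], [-2.96, 2.96]. Speed limits (rad/s): [2.39, 2.39, 3.14, 3.14, 3.14, 3.14, 3.14].

## Interface

Orientations are given as a unit quaternion [w, x, y, z].
In Python, from rig import arm, optics, hand_in, models gives the robot as it stands.
- The arm moves only by the shell command python3 -m inch 'ROWS' [FORCE]. ROWS is JSON, a list of rows, each a list of 3 entries, a list of its own where there are three numbers: the closure, from -1 (fully open) to 1 (shut), then the shift along the tool's x, y, z in units of 0.3 m (1.0 is 0.3 m), then the turn, a rotation vector about the tool's x, y, z in units of 60 degrees (1.0 is 60 degrees). In form: [[claw, [x, y, z], [ax, ay, az]], ...]. A call has 1 to 20 rows; each row is the pose to reach, as a shift and turn from the pose commanded when the call began, along the tool's axes at that moment; what a row does not reach only later rows make up. A row lasts 1/12 s, in which the tool goes at most 41.7 mm and 7.16 degrees, less where a joint would pass 70% of its speed; a pose out of reach is approached as far as the arm can. A call with a number of a shift or a turn outside -1 to 1 is refused whole. A call with a gripper value outside its range is refused whole. The fingers move at their own pace and stop on an object; FORCE is the grip in N (left out, the last holds). Time passes only in rows, so rows that repeat a pose let the fingers close. It gives the time, the measured TCP pose, the force, the opening and the grip force at its end, in the units of the state.
- arm.state(): the state, without advancing time (a new reading comes with each control period).
- optics.grab_frame(name): name is "scene" or "top" or "wrist"; returns a dict with "color" (400x640x3 uint8, blue, green, red), "intrinsics" (3x3 intrinsics, pixels), "rvec" (rotation vector, rad) and "tvec" (3), from world to camera coordinates, as OpenCV has them; the wrist camera has in their place "mount" (4x4, takes a point from camera to tool coordinates, whose origin is the TCP and whose axes are the flange's). Camera axes: x right, y down, z forward; pixel columns grow to the right and rows downward; lengths in mm; the calibration is good to about 2 mm. A picture is of the moment at which its call begins: read the wrist's pose just before it. There is no depth.
- hand_in(): hands the job in; it is judged then, once.
Trained networks look in the newest picture that a camera, given by its name, has taken for a name from the list of things; names that differ only in an ending like _2 or _b are one class to them, and where a whole thing is asked for, a point or a joint stands for the part that bears it (a point fixed in the world has none). Each returns a list of dicts, best first, with "conf" (0 to 1); they miss things now and then, are a little off and sometimes report something else, mostly with a low value. They report only what shows in the picture. A call takes as long as a camera call.
- models.outline_of(thing, camera): "mask" (400x640 bool, what is visible of it).
- models.pinpoint(thing, camera): "at" ([x, y, z] in mm, in world coordinates, good to about 4 mm: a listed point, or the origin of a listed thing).
The state is a dict: "t": time; "joint_positions": joint angles; "joint_velocities": joint speeds; "tau": joint torques, N m; "ee_pos": TCP position; "ee_rot": TCP orientation; "wrist_force": force on the tool from outside, world axes, zero at the start; "moment": the same for the moment, N m; "width": finger opening in mm; "grasp_force": force on a finger pad.
Only numpy, scipy, OpenCV 4.12 (cv2) and the standard library are available. Lean on these libraries where they do the work, as an engineer would, in place of code of your own. Each camera call takes 0.05 s, during which the arm holds its last target. There are 200 camera calls.

## Working session

There is one attempt and no reset: what is moved stays moved. The work goes in short steps, Python scripts to look and compute and a shell command to move; the robot and the scene stay as the last step left them, time stands still between calls to the robot, and variables do not carry over. Pictures are saved under pics/ and viewed, at most 10 in all, crops included, and the job is handed in when it is done.

```bash
mkdir -p pics; cat > h.py <<'E'
import numpy as np, cv2
from rig import arm, optics, models
def snap(c):
    f=optics.grab_frame(c); return f
def pin(t,c):
    r=models.pinpoint(t,c); return [(round(d['conf'],2),np.round(d['at'],1).tolist()) for d in r[:3]]
E
python3 - <<'E'
from h import *
s=arm.state(); print({k:np.round(v,3).tolist() for k,v in s.items()})
ims=[]
for c in ['scene','top']:
    f=snap(c); ims.append(f['color'])
    cv2.imwrite(f'pics/{c}1.png',f['color'])
    for t in ['red_thumb','red_hinge','red_jar']: print(c,t,pin(t,c))
E
```

```text
{'t': 0.0, 'joint_positions': [-1.216, 0.478, 0.022, 1.556, -0.012, 1.109, -0.083], 'joint_velocities': [-0.0, 0.001, -0.001, 0.002, 0.002, 0.002, 0.001], 'tau': [-0.001, -58.286, 1.534, -27.262, -0.054, 0.017, 0.0], 'ee_pos': [301.111, 603.489, 221.714], 'ee_rot': [-0.0, 0.229, 0.973, -0.001], 'wrist_force': [0.088, 0.815, 0.553], 'moment': [-0.039, -0.032, 0.016], 'grasp_force': 0.0, 'width': 87.879}
scene red_thumb [(0.68, [539.3, 334.9, 142.3])]
scene red_hinge [(0.67, [522.2, 254.9, 145.6])]
scene red_jar []
top red_thumb [(0.64, [540.1, 336.2, 147.7])]
top red_hinge [(0.89, [523.2, 261.7, 146.4])]
top red_jar []
```

View pics/scene1.png

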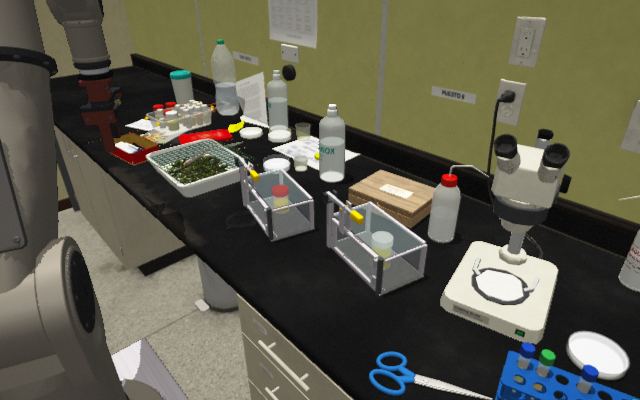

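View pics/top1.png

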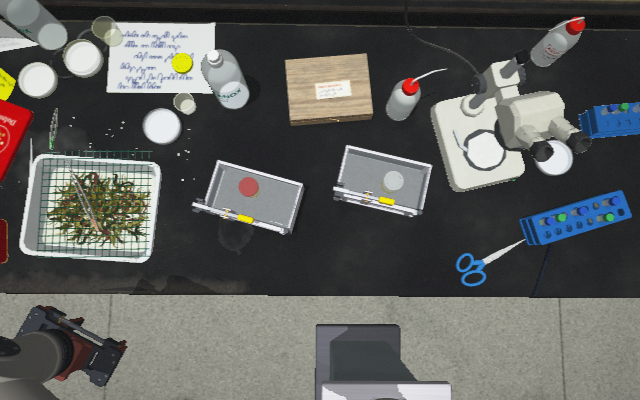

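The scene and top views agree. The red-capped jar is in the left pen: top view jar at (249,187), lever at (240,217), hinge end at about (290,232). The two networks put the hinge and lever about 79 mm apart, which matches the given 80. I'll go above the lever, turning so that the fingers straddle it across the gate.

```bash
cat >> h.py <<'E'
from scipy.spatial.transform import Rotation as R
def rot(s): w,x,y,z=s['ee_rot']; return R.from_quat([x,y,z,w])
def rel(p,yaw_y=None):
    "shift (units) and turn (units) from now to TCP p with tool y at world azimuth yaw_y deg, pointing down"
    s=arm.state(); r=rot(s); d=r.inv().apply(np.array(p)-s['ee_pos'])/300
    o=[0,0,0]
    if yaw_y is not None:
        a=np.radians(yaw_y); y=np.array([np.cos(a),np.sin(a),0]); z=np.array([0,0,-1.])
        t=R.from_matrix(np.c_[np.cross(y,z),y,z]); o=np.degrees((r.inv()*t).as_rotvec())/60
    return np.round(d,3),np.round(o,3)
E
python3 -c "
from h import *
print(rel([420,470,265],25)); print(rel([540,335,265],-12.4))"
```

```text
(array([-0.553, -0.223, -0.142]), array([-0.   ,  0.   ,  0.641]))
(array([-1.112, -0.447, -0.141]), array([-0.   ,  0.   ,  1.265]))
```

```bash
python3 -m inch '[[-1,[0,0,-0.14],[0,0,0]],[-1,[-0.28,-0.11,-0.14],[0,0,0.35]],[-1,[-0.55,-0.22,-0.14],[0,0,0.65]],[-1,[-0.55,-0.22,-0.14],[0,0,0.65]],[-1,[-0.55,-0.22,-0.14],[0,0,0.65]],[-1,[-0.55,-0.22,-0.14],[0,0,0.65]],[-1,[-0.55,-0.22,-0.14],[0,0,0.65]],[-1,[-0.55,-0.22,-0.14],[0,0,0.65]]]'; python3 -c "
from h import *
print(rel([540,335,265],-12.4))"
```

```text
t: 1.07
ee_pos: [420.7, 470.0, 264.9]
ee_rot: [0.0, 0.543, 0.84, 0.0]
wrist_force: [-0.3, -0.4, 0.8]
width: 87.5
grasp_force: 0.0
(array([-0.574,  0.178, -0.   ]), array([ 0.  , -0.  ,  0.61]))
```

```bash
python3 -m inch '[[-0.2,[-0.29,0.09,0],[0,0,0.3]],[-0.2,[-0.575,0.178,0],[0,0,0.61]],[-0.2,[-0.575,0.178,0],[0,0,0.61]],[-0.2,[-0.575,0.178,0],[0,0,0.61]],[-0.2,[-0.575,0.178,0],[0,0,0.61]],[-0.2,[-0.575,0.178,0],[0,0,0.61]],[-0.2,[-0.575,0.178,0],[0,0,0.61]],[-0.2,[-0.575,0.178,0],[0,0,0.61]]]'; python3 - <<'E'
from h import *
s=arm.state(); f=snap('wrist'); cv2.imwrite('pics/w1.png',f['color'])
for c in ['wrist','scene','top']:
    if c!='wrist': snap(c)
    for t in ['red_thumb','red_hinge','red_jar']: print(c,t,pin(t,c))
M=f['mount']; T=np.eye(4); T[:3,:3]=rot(s).as_matrix(); T[:3,3]=s['ee_pos']; C=T@M
hsv=cv2.cvtColor(f['color'],cv2.COLOR_BGR2HSV)
m=cv2.inRange(hsv,(22,150,120),(34,255,255)); n,l,st,ce=cv2.connectedComponentsWithStats(m)
K=f['intrinsics']
for i in range(1,n):
    if st[i,4]>150:
        d=C[:3,:3]@np.linalg.inv(K)@[*ce[i],1]; p=C[:3,3]+d*(154-C[2,3])/d[2]
        print(st[i],ce[i],p)
        ys,xs=np.where(l==i);print(cv2.minAreaRect(np.c_[xs,ys].astype(np.float32)))
E
```

```text
t: 1.73
ee_pos: [538.1, 338.8, 264.4]
ee_rot: [-0.001, 0.776, 0.631, -0.0]
wrist_force: [-1.1, 0.3, 0.4]
width: 52.7
grasp_force: 0.0
wrist red_thumb [(0.81, [542.7, 331.2, 139.2])]
wrist red_hinge [(0.95, [518.3, 258.6, 145.1])]
wrist red_jar []
scene red_thumb [(0.53, [536.6, 335.5, 142.9])]
scene red_hinge [(0.65, [520.2, 255.3, 143.0])]
scene red_jar []
top red_thumb [(0.73, [522.1, 260.0, 146.0]), (0.62, [541.3, 339.4, 145.9])]
top red_hinge [(0.64, [520.9, 259.6, 146.7])]
top red_jar []
```

View pics/w1.png

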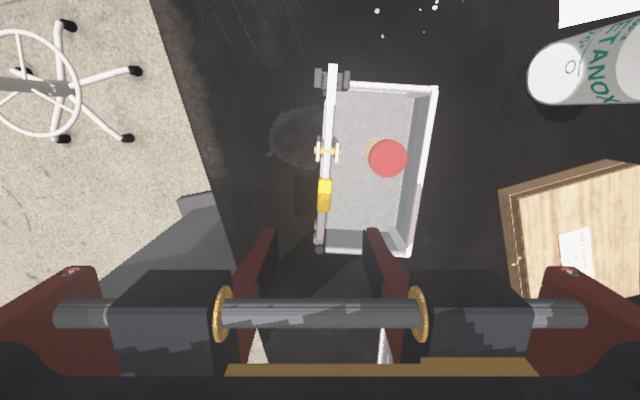

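The wrist view shows the lever at about (325,195), the bracket with its pivot at (327,151), the catch at (330,78) and the hinge post at (320,245). The gate runs nearly parallel to the tool's x axis. I'll fix the lever's position from its pixels.

```bash
python3 - <<'E'
from h import *
s=arm.state(); f=snap('wrist'); c=f['color']
hsv=cv2.cvtColor(c,cv2.COLOR_BGR2HSV); print(s['ee_pos'],hsv[185,325],hsv[200,325])
T=np.eye(4); T[:3,:3]=rot(s).as_matrix(); T[:3,3]=s['ee_pos']; C=T@f['mount']; Ki=np.linalg.inv(f['intrinsics'])
def back(u,v,z): d=C[:3,:3]@Ki@[u,v,1]; return np.round(C[:3,3]+d*(z-C[2,3])/d[2],1)
m=np.zeros((400,640),bool); m[165:225,305:345]=(cv2.inRange(hsv,(15,150,60),(40,255,255))>0)[165:225,305:345]
ys,xs=np.where(m); r=cv2.minAreaRect(np.c_[xs,ys].astype(np.float32)); print(m.sum(),r,xs.min(),xs.max(),ys.min(),ys.max())
b=cv2.boxPoints(r); print([back(*q,150).tolist() for q in b])
print('lever',back(*r[0],147),'pivot',back(327,151,150),'hingepost',back(319,245,145),'catch',back(332,70,150))
cv2.imwrite('pics/crop.png',cv2.resize(c[55:265,260:450],None,fx=2.8,fy=2.8,interpolation=cv2.INTER_CUBIC))
o=snap('top'); s0=snap('scene')
# triangulated lever from yellow blobs in top & scene near the projection
P=[];U=[]
for g in (o,s0):
    Rm=cv2.Rodrigues(np.array(g['rvec'],float))[0]; K=g['intrinsics']; P.append(K@np.c_[Rm,np.ravel(g['tvec'])])
    u=P[-1]@[539,335,145,1]; u=u[:2]/u[2]
    mm=cv2.inRange(cv2.cvtColor(g['color'],cv2.COLOR_BGR2HSV),(15,150,60),(40,255,255))
    n,l,st,ce=cv2.connectedComponentsWithStats(mm)
    i=1+np.argmin(np.linalg.norm(ce[1:]-u,axis=1)); print(u,ce[i],st[i]); U.append(ce[i])
X=cv2.triangulatePoints(P[0],P[1],U[0],U[1]); print('tri',(X[:3]/X[3]).ravel())
E
```

```text
[539.61429213 336.42660482 264.66396284] [ 30 115 247] [ 23 150 219]
176 ((321.5, 193.0), (32.0, 11.0), 90.0) 316 327 177 209
[[538.8, 353.1, 150.0], [549.5, 350.8, 150.0], [542.7, 317.7, 150.0], [531.6, 320.1, 150.0]]
lever [540.5 334.8 147. ] pivot [554.7 376.1 150. ] hingepost [525.5 277.  145. ] catch [573.7 446.  150. ]
[245.79110612 219.3546885 ] [247.55932203 218.71186441] [242 215  12   8  59]
[254.61237503 176.10675039] [254.2 175.2] [250 170   9  11  70]
tri [538.49271998 331.48423157 149.21575851]
```

View pics/crop.png

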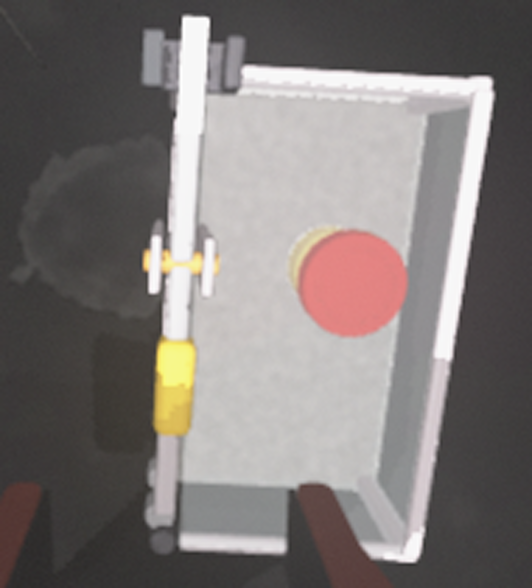

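```bash
python3 -c "
from h import *
print(rel([540.5,331.5,200],-14),rel([540.5,331.5,128],-14))"
```

```text
(array([-0.015,  0.006,  0.215]), array([-0.   ,  0.   ,  0.031])) (array([-0.015,  0.006,  0.455]), array([-0.   ,  0.   ,  0.031]))
```

```bash
python3 -m inch '[[-0.2,[-0.015,0.006,0.1],[0,0,0.031]],[-0.2,[-0.015,0.006,0.2],[0,0,0.031]],[-0.2,[-0.015,0.006,0.27],[0,0,0.031]],[-0.2,[-0.015,0.006,0.34],[0,0,0.031]],[-0.2,[-0.015,0.006,0.4],[0,0,0.031]],[-0.2,[-0.015,0.006,0.455],[0,0,0.031]],[-0.2,[-0.015,0.006,0.455],[0,0,0.031]],[-0.2,[-0.015,0.006,0.455],[0,0,0.031]]]'; python3 - <<'E'
from h import *
a=snap('wrist')['color']; print(pin('red_thumb','wrist'),pin('red_hinge','wrist'))
b=snap('scene')['color'][120:260,200:330]
cv2.imwrite('pics/w2.png',np.hstack([a[60:400,180:480],cv2.resize(b,(316,340),interpolation=cv2.INTER_CUBIC)]))
E
```

```text
t: 3.15
ee_pos: [540.1, 331.4, 127.7]
ee_rot: [0.0, 0.788, 0.616, -0.001]
wrist_force: [-0.2, -0.1, 0.1]
width: 52.7
grasp_force: 0.0
[(0.89, [544.1, 335.0, 140.1])] []
```

View pics/w2.png

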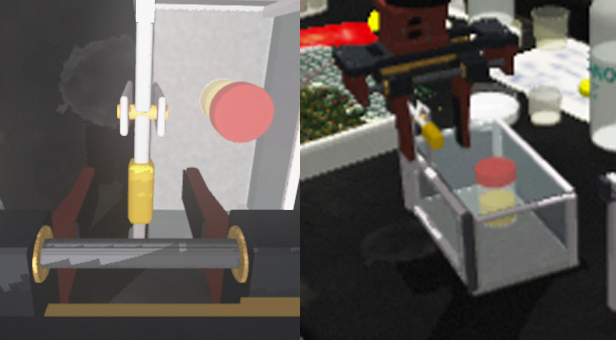

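The wrist crop shows the lever at crop (141,192), between the fingertips at x of about 91 and 183. The bar is upright in the picture, so the yaw is right. Before closing I'll check the offset along the gate by projection.

```bash
python3 - <<'E'
from h import *
s=arm.state(); f=snap('wrist'); r=rot(s).as_matrix()
T=np.eye(4); T[:3,:3]=r; T[:3,3]=s['ee_pos']; C=np.linalg.inv(T@f['mount']); K=f['intrinsics']
for n,p in dict(tip=[0,0,0],grasp=[0,0,-19],g_px=[10,0,-19],g_mx=[-10,0,-19],top=[0,0,-26],fy=[0,26,0],fmy=[0,-26,0]).items():
    q=C@np.r_[r@p+s['ee_pos'],1]; u=K@q[:3]; print(n,u[:2]/u[2]-[180,60])
def back(u,v,z):
    Ci=np.linalg.inv(C); d=Ci[:3,:3]@np.linalg.inv(K)@[u+180,v+60,1]; p=Ci[:3,3]+d*(z-Ci[2,3])/d[2]; return np.round(r.T@(p-s['ee_pos']),1)
print('far top edge',back(141,160,154),'near top edge',back(141,203,154),back(141,223,154),'low near',back(141,223,136),'pivot',back(141,112,150),'left',back(129,185,154),'right',back(153,185,154))
E
```

```text
tip [140.47129505 182.67073267]
grasp [140.53086277 197.64518133]
g_px [140.5582568  181.43773026]
g_mx [140.5044452  213.27492692]
top [140.55638159 204.06023589]
fy [181.95361113 182.70571848]
fmy [ 98.98625003 182.63574455]
far top edge [ 24.8   0.2 -24.3] near top edge [ -0.3   0.2 -24.4] [-12.8   0.3 -24.4] low near [-24.8   0.4  -6.4] pivot [ 49.3   0.2 -20.3] left [ 10.5  -6.2 -24.4] right [ 10.5   6.6 -24.3]
```

```bash
python3 -m inch '[[0.3,[0,0,0],[0,0,0]],[0.6,[0,0,0],[0,0,0]],[1,[0,0,0],[0,0,0]],[1,[0,0,0],[0,0,0]],[1,[0,0,0],[0,0,0]],[1,[0,0,0],[0,0,0]],[1,[0,0,0],[0,0,0]],[1,[0,0,0],[0,0,0]]]' 15
```

```text
t: 4.07
ee_pos: [540.1, 331.7, 128.1]
ee_rot: [-0.0, 0.788, 0.616, -0.0]
wrist_force: [-1.1, -0.0, 1.1]
width: 14.3
grasp_force: 14.9
```

```bash
python3 -m inch '[[1,[0.001,0,0.012],[0,0,0]],[1,[0.002,0,0.024],[0,0,0]],[1,[0.004,0,0.036],[0,0,0]],[1,[0.007,0,0.048],[0,0,0]],[1,[0.011,0,0.058],[0,0,0]],[1,[0.011,0,0.058],[0,0,0]],[1,[0.011,0,0.058],[0,0,0]]]'; python3 - <<'E'
from h import *
a=snap('wrist')['color']
b=snap('scene')['color'][120:260,200:330]
cv2.imwrite('pics/w3.png',np.hstack([a[60:400,180:480],cv2.resize(b,(316,340),interpolation=cv2.INTER_CUBIC)]))
E
```

```text
t: 4.65
ee_pos: [540.8, 334.8, 110.1]
ee_rot: [-0.0, 0.788, 0.616, -0.001]
wrist_force: [-1.9, 0.8, -1.2]
width: 14.0
grasp_force: 15.0
```

View pics/w3.png

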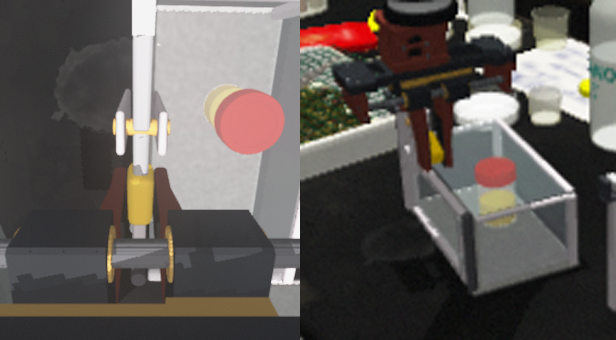

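The fingers grip the lever, and the bar is tilted up in front of the bracket at (141,128), so the latch is clear. Now I'll swing about the hinge, with the first 10° done gently.

```bash
python3 -m inch '[[1,[0,-0.011,0],[0,0,-0.042]],[1,[-0.001,-0.023,0],[0,0,-0.083]],[1,[-0.002,-0.034,0],[0,0,-0.125]],[1,[-0.004,-0.045,0],[0,0,-0.167]],[1,[-0.006,-0.056,0],[0,0,-0.208]],[1,[-0.009,-0.067,0],[0,0,-0.25]],[1,[-0.009,-0.067,0],[0,0,-0.25]]]'
```

```text
t: 5.33
ee_pos: [519.9, 337.4, 110.3]
ee_rot: [-0.0, 0.7, 0.714, -0.001]
wrist_force: [-2.4, 0.4, -2.2]
width: 13.9
grasp_force: 15.0
```

```bash
python3 -m inch '[[1,[-0.001,-0.018,0],[0,0,-0.067]],[1,[-0.003,-0.036,0],[0,0,-0.133]],[1,[-0.006,-0.054,0],[0,0,-0.2]],[1,[-0.01,-0.072,0],[0,0,-0.267]],[1,[-0.016,-0.089,0],[0,0,-0.333]],[1,[-0.022,-0.106,0],[0,0,-0.4]],[1,[-0.03,-0.122,0],[0,0,-0.467]],[1,[-0.04,-0.138,0],[0,0,-0.533]],[1,[-0.05,-0.153,0],[0,0,-0.6]],[1,[-0.061,-0.167,0],[0,0,-0.667]],[1,[-0.073,-0.181,0],[0,0,-0.733]],[1,[-0.086,-0.193,0],[0,0,-0.8]],[1,[-0.1,-0.205,0],[0,0,-0.867]],[1,[-0.1,-0.205,0],[0,0,-0.867]],[1,[-0.1,-0.205,0],[0,0,-0.867]]]'
```

```text
t: 6.58
ee_pos: [458.5, 306.5, 110.7]
ee_rot: [-0.001, 0.317, 0.948, -0.0]
wrist_force: [-7.3, 3.2, 0.1]
width: 14.1
grasp_force: 15.0
```

The gate is at about 67° with small forces. I'll ease the lever back level, open and lift away.

```bash
python3 -m inch '[[1,[-0.004,0,-0.02],[0,0,0]],[1,[-0.008,0,-0.04],[0,0,0]],[1,[-0.011,0,-0.056],[0,0,0]],[0.5,[-0.011,0,-0.056],[0,0,0]],[0,[-0.011,0,-0.056],[0,0,0]],[-0.2,[-0.011,0,-0.056],[0,0,0]],[-0.2,[-0.011,0,-0.056],[0,0,0]],[-0.2,[-0.011,0,-0.056],[0,0,0]],[-0.2,[-0.011,0,-0.056],[0,0,0]]]'
```

```text
t: 7.33
ee_pos: [463.0, 304.0, 127.6]
ee_rot: [0.0, 0.317, 0.948, 0.0]
wrist_force: [-0.9, 0.3, 0.3]
width: 49.8
grasp_force: 0.0
```

```bash
python3 -m inch '[[-0.2,[0,0,-0.08],[0,0,0]],[-0.2,[0,0,-0.16],[0,0,0]],[-0.2,[0,0,-0.26],[0,0,0]],[-0.2,[0,0,-0.36],[0,0,0]],[-0.2,[0,0,-0.46],[0,0,0]],[-0.2,[0.2,-0.2,-0.46],[0,0,0]],[-0.2,[0.4,-0.2,-0.46],[0,0,0]],[-0.2,[0.4,-0.2,-0.46],[0,0,0]],[-0.2,[0.4,-0.2,-0.46],[0,0,0]],[-0.2,[0.4,-0.2,-0.46],[0,0,0]]]'; python3 - <<'E'
from h import *
b=snap('scene')['color'][120:300,190:450]; 
for t in ['red_thumb','red_hinge']: print(pin(t,'scene'))
a=snap('top')['color'][130:270,160:450]
for t in ['red_thumb','red_hinge']: print(pin(t,'top'))
cv2.imwrite('pics/end.png',np.vstack([cv2.resize(a,(600,290),interpolation=cv2.INTER_CUBIC),cv2.resize(b,(600,305),interpolation=cv2.INTER_CUBIC)]))
E
```

```text
t: 8.17
ee_pos: [327.4, 329.7, 265.8]
ee_rot: [-0.0, 0.314, 0.949, 0.0]
wrist_force: [-0.2, -0.2, -0.5]
width: 52.9
grasp_force: 0.0
[(0.63, [455.2, 310.2, 144.9])]
[(0.91, [518.5, 255.7, 144.5])]
[(0.55, [456.8, 309.3, 149.4])]
[(0.56, [521.7, 258.9, 145.3])]
```

View pics/end.png

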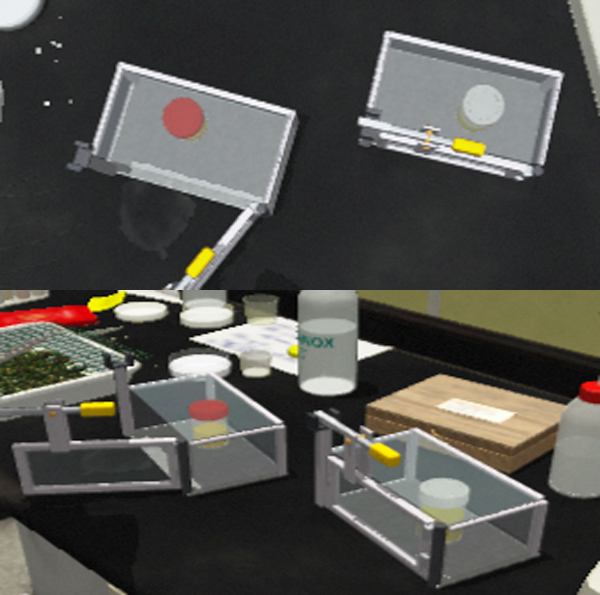

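The red pen's gate stands about 65° open. Its bar is level (scene crop (60,410)), the red-capped jar is still standing, and the white pen is shut and latched. The gripper is clear of everything.

```bash
python3 -c "
from rig import hand_in
print(hand_in())"
```

```text
the job is handed in; nothing more can be done
None
```

The job is handed in: the red-capped jar's gate is about 65° open with its latch bar level again, its jar is still standing, and the white pen is still latched.

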